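# Restock the label-maker tray

### The arm

A 6-joint arm with a two-finger parallel gripper is mounted at the origin on the work surface. World frame = base frame: x ahead of the robot, y to its left, z up, the work surface at z = 0. Lengths are in m, angles in rad, forces in N, time in s.
With the tool pointing down it reaches from about 0.35 to 0.85 m from the base axis. Payload 8.1 kg.
Tool frame: the origin (TCP) lies at the centre of the arm's flange, where the gripper is bolted on; the fingertips stand 186 mm ahead of it and the grasp point (between the pads) lies 167 mm ahead of it; z points along the fingers, y is the line along which they close (so a half turn about z gives the same grasp; the last joint's range is limited). The gripper opens to 93 mm and grips with 3 to 60 N. Pads are 15 mm wide; open, the fingers measure 128 mm over their backs; the gripper's body (75 mm by 188 mm) begins 65 mm behind the grasp point.
Start: joints at [-1.275, 0.13, 1.488, -0, 1.523, -0.085], TCP at [0.223, -0.557, 0.405] pointing down, gripper open.
Joint ranges: [-2.96, 2.96], [-0.89, 2.26], [0.02, 2.5], [-1.34, 4.48], [0, 2.73], [-2.66, 2.66]. Speed limits (rad/s): [2.39, 2.39, 2.79, 3.14, 3.14, 3.14].

### API

Orientations are given as a rotation vector (axis times angle).
In Python, from plant import robot gives the robot as it stands.
- The arm moves only by the tool apply_moves, never from a script. Its argument "series" is a list of rows, each a list of 2 entries, a list of its own where there are three numbers: the shift along the tool's x, y, z in mm, then the turn, a rotation vector about the tool's x, y, z in rad. A call has 1 to 12 rows; each row shifts and turns the commanded pose from where the row before left it, along the tool's axes as they then stand; what a row does not reach is not made up. A row lasts 1/12 s, in which the tool goes at most 41.7 mm and 7.16 degrees, less where a joint would pass 70% of its speed; a pose out of reach is approached as far as the arm can. A call is refused whole if a number of a shift passes 41.7 or a number of a turn 0.125, either way. A call with a gripper value outside its range is refused whole. "claw" is the opening, from 0 (shut) to 1 (fully open), set as the call begins (left out, the last holds). The fingers move at their own pace and stop on an object; "newtons" is the grip in N (left out, the last holds). Time passes only in rows, so rows that do not move let the fingers close. It gives the time, the measured TCP pose, the force, the opening and the grip force at its end, in the units of the state.
- robot.read_state(): the state, without advancing time (a new reading comes with each control period).
- robot.read_camera(name): name is "side" or "top"; returns (picture, depth): 400x640x3 uint8, blue, green, red; 400x640 float32, m along the optical axis (not along the pixel's ray), 0 where there is no reading.
- robot.calibration(name): a dict with "fx", "fy", "cx", "cy" (pixels), "extrinsics" (4x4, takes a point from world to camera coordinates). Camera axes: x right, y down, z forward; pixel columns grow to the right and rows downward; lengths in m; the calibration is good to about 2 mm. A picture is of the moment at which its call begins. calibration takes no time and is no camera call.
- robot.close_job(): hands the job in; it is judged then, once.
The state is a dict: "t": time; "q": joint angles; "dq": joint speeds; "joint_torque": joint torques, N m; "tool_pos": TCP position; "orientation": TCP orientation; "force": force on the tool from outside, world axes, zero at the start; "wrist_torque": the same for the moment, N m; "opening": finger opening in m; "gripper_force": force on a finger pad.
Only numpy, scipy, OpenCV 4.12 (cv2) and the standard library are available. Lean on these libraries where they do the work, as an engineer would, in place of code of your own. Each camera call takes 0.05 s, during which the arm holds its last target. There are 200 camera calls.

### The job

Put the label maker's supplies back into the grey four-bay tray: stand each of the three black tape cassettes upright in the rectangular bay made for its width (narrow in the narrowest, middle in the middle, wide in the widest) and stand the small-cored label roll in the round bay, all seated on the bay floors and let go. The figure-eight ribbon cartridge and the wide-bored roll of sticky tape do not belong in the tray: leave them where they lie.

Things in the scene. Friction and masses are not known exactly. Their poses are not given: they have to be found in the camera images.
- cassette_narrow: tape cassette, narrow: black block standing on edge with a stepped arch top carrying a white label and small white hubs on its sides; 16 mm thick (its y), 66 mm long (its x, below 36 mm; the arch steps in to 40 mm), 48 mm high (its z, up). Origin at the centre of its underside. Loose. Same either way round. Belongs in bay_narrow
- cassette_medium: tape cassette, middle width: black block standing on edge with a stepped arch top carrying a white label and small white hubs on its sides; 26 mm thick (its y), 66 mm long (its x, below 36 mm; the arch steps in to 40 mm), 48 mm high (its z, up). Origin at the centre of its underside. Loose. Same either way round. Belongs in bay_medium
- cassette_wide: tape cassette, wide: black block standing on edge with a stepped arch top carrying a white label and small white hubs on its sides; 38 mm thick (its y), 66 mm long (its x, below 36 mm; the arch steps in to 40 mm), 48 mm high (its z, up). Origin at the centre of its underside. Loose. Same either way round. Belongs in bay_wide
- label_roll: label roll: upright white paper cylinder, 40 mm diameter, 40 mm high, with a small brown core (17 mm) showing on top. Origin at the centre of its underside, z up. Loose. Belongs in bay_round
- bay_narrow: bay narrow: fixed grey block 96 x 68 mm (x, y), 17 mm high, one of four side by side (pitch 98, 70 mm) in a low clear-rimmed tray (rim 14 mm over the table), with a rectangular pocket 84 mm (x) by 34 mm (y), 12 mm deep. Origin: centre of its underside, 4 mm above the table; bay floor 5 mm, block top 17 mm above it; z up. For the 16 mm thick cassette, its x along the bay's x
- bay_medium: bay medium: fixed grey block 96 x 68 mm (x, y), 17 mm high, one of four side by side (pitch 98, 70 mm) in a low clear-rimmed tray (rim 14 mm over the table), with a rectangular pocket 84 mm (x) by 44 mm (y), 12 mm deep. Origin: centre of its underside, 4 mm above the table; bay floor 5 mm, block top 17 mm above it; z up. For the 26 mm thick cassette, its x along the bay's x
- bay_wide: bay wide: fixed grey block 96 x 68 mm (x, y), 17 mm high, one of four side by side (pitch 98, 70 mm) in a low clear-rimmed tray (rim 14 mm over the table), with a rectangular pocket 84 mm (x) by 56 mm (y), 12 mm deep. Origin: centre of its underside, 4 mm above the table; bay floor 5 mm, block top 17 mm above it; z up. For the 38 mm thick cassette, its x along the bay's x
- bay_round: bay round: fixed grey block 96 x 68 mm (x, y), 17 mm high, one of four side by side (pitch 98, 70 mm) in a low clear-rimmed tray (rim 14 mm over the table), with a round well 56 mm in diameter, 12 mm deep. Origin: centre of its underside, 4 mm above the table; bay floor 5 mm, block top 17 mm above it; z up. For the label roll
- ribbon_cartridge: look-alike, stays where it is: ink ribbon cartridge of the tube printer, black, lying flat, figure-eight outline of two 36 mm drums with a bridge between (82 x 36 mm, 26 mm high). Origin at the centre of its underside. Loose
- tape_roll: look-alike, stays where it is: roll of sticky tape, white paper ring with a wide open bore, 56 mm outside, 38 mm inside, 22 mm high. Origin at the centre of its underside. Loose

How it is judged:
At the end, for the whole second after the job is handed in: Each cassette stands upright (7 deg), lengthwise, on the floor of its own bay and the label roll upright on that of the round bay (origin within 15 mm of the bay centre, 3 mm of the floor height), at rest; ribbon cartridge and tape roll within 25 mm of their start, at rest (horizontal distance between cassette_narrow and bay_narrow below 0.015 m and z of cassette_narrow in the frame of bay_narrow between 0.002 and 0.008 m and angle between each of cassette_narrow, cassette_medium, cassette_wide, label_roll's own z axis and vertical below 0.12 rad and linear speed of each of cassette_narrow, cassette_medium, cassette_wide, label_roll, ribbon_cartridge, tape_roll below 0.02 m/s and angular speed of each of cassette_narrow, cassette_medium, cassette_wide, label_roll below 0.2 rad/s and angle between the x axis of cassette_narrow and the x axis of bay_narrow, either way round below 0.6 rad and horizontal distance between cassette_medium and bay_medium below 0.015 m and z of cassette_medium in the frame of bay_medium between 0.002 and 0.008 m and angle between the x axis of cassette_medium and the x axis of bay_medium, either way round below 0.6 rad and horizontal distance between cassette_wide and bay_wide below 0.015 m and z of cassette_wide in the frame of bay_wide between 0.002 and 0.008 m and angle between the x axis of cassette_wide and the x axis of bay_wide, either way round below 0.6 rad and horizontal distance between label_roll and bay_round below 0.015 m and z of label_roll in the frame of bay_round between 0.002 and 0.008 m and distance of each of ribbon_cartridge, tape_roll from where it was at the start of the episode below 0.025 m); the robot touches nothing.
It also fails if it takes over 106 s, if anything falls off the work surface, if the arm or the gripper's body presses on something with over 40 N, if the wrist force passes 120 N, or if a joint passes its speed limit or range.

## Working session

There is one attempt and no reset: what is moved stays moved. The work goes in short steps, Python scripts to look and compute and a tool call to move; the robot and the scene stay as the last step left them, time stands still between calls to the robot, and variables do not carry over. Pictures are saved under pics/ and viewed, at most 14 in all, crops included, and the job is handed in when it is done.

Besides the shell and the picture viewer there is one more tool, called after "Request:" as a command line: name --argument value ..., lists and objects as JSON in quotes. apply_moves: Moves the arm, as the interface text tells. Its arguments: {"type":"object","properties":{"series":{"type":"array"},"claw":{"type":"number"},"newtons":{"type":"number"}},"required":["series"]}

```bash
mkdir -p pics; ls
python3 - <<'E'
from plant import robot
import cv2,numpy as np
print(robot.read_state())
for n in("top","side"):
    p,d=robot.read_camera(n); cv2.imwrite(f"pics/{n}0.png",p); np.save(f"pics/{n}0.npy",d); c=robot.calibration(n)
    print(n,c,(d>0).mean())
E
```

```text
pics
{'t': 0.0, 'q': array([-1.27539764e+00,  1.31160399e-01,  1.48930954e+00,  3.36365124e-05,
        1.52302074e+00, -8.53849292e-02]), 'dq': array([ 0.00145285,  0.00186874, -0.00056261, -0.00140446,  0.00160045,
       -0.00159068]), 'joint_torque': array([-2.43872215e-03, -5.59847403e+01, -4.91764855e+01,  7.65459356e-02,
        3.51706438e-02, -1.22479387e-04]), 'tool_pos': array([ 0.2229533 , -0.55677792,  0.40367098]), 'orientation': array([-3.08296815e+00, -5.94166012e-01,  2.59854077e-04]), 'force': array([ 1.09689111, -0.19373848,  0.09765535]), 'wrist_torque': array([-0.01846261,  0.05905281,  0.02909421]), 'gripper_force': 0.0, 'opening': 0.09298529407688341}
top {'fx': 432.63514446710656, 'fy': 432.63514446710656, 'cx': 311.13758349234996, 'cy': 196.59921372291586, 'extrinsics': array([[-1.93567596e-04, -9.99860595e-01, -1.66959002e-02,
         1.91053064e-02],
       [-9.95854452e-01,  1.71141135e-03, -9.09449386e-02,
         5.44234433e-01],
       [ 9.09608340e-02,  1.66090826e-02, -9.95715956e-01,
         9.96129259e-01],
       [ 0.00000000e+00,  0.00000000e+00,  0.00000000e+00,
         1.00000000e+00]])} 0.99610546875
side {'fx': 471.0710749135356, 'fy': 471.0710749135356, 'cx': 313.3390237701927, 'cy': 206.9934380544531, 'extrinsics': array([[-0.91130472, -0.4116498 ,  0.00825525,  0.51290852],
       [-0.22326969,  0.47722656, -0.84994438,  0.16304754],
       [ 0.34593981, -0.77640148, -0.52680774,  0.78520488],
       [ 0.        ,  0.        ,  0.        ,  1.        ]])} 0.99601171875
```

View pics/top0.png

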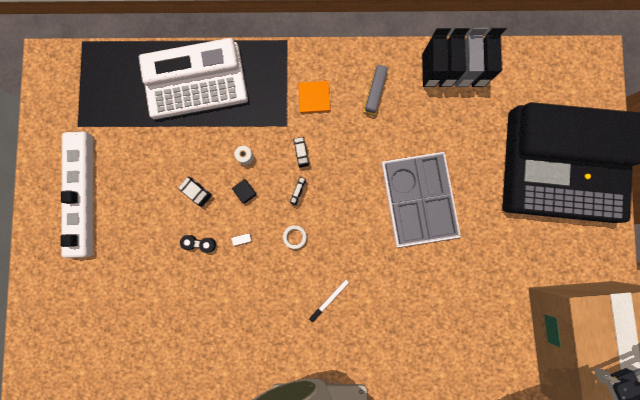

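View pics/side0.png

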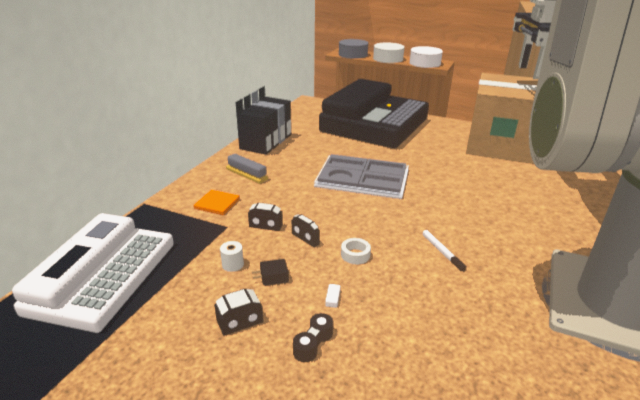

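The top view shows the narrow cassette at (298,190), the medium one at (301,152) and the wide one at (195,191). The label roll is at (243,155), the tape roll at (294,237) and the ribbon cartridge at (198,243). The tray is centred at (421,199), with its round bay at upper left, and there is an unlisted dark cube at (244,190). Next I'll measure from depth.

```bash
cat > h.py <<'E'
import cv2,numpy as np
from plant import robot
def cloud(n,d):
    c=robot.calibration(n); v,u=np.mgrid[:400,:640]
    P=np.stack([(u-c["cx"])/c["fx"]*d,(v-c["cy"])/c["fy"]*d,d],-1)
    E=c["extrinsics"]; return (P-E[:3,3])@E[:3,:3]
def ray(n,u,v,z):
    c=robot.calibration(n);E=c["extrinsics"];R=E[:3,:3]
    o=-R.T@E[:3,3]; r=R.T@np.array([(u-c["cx"])/c["fx"],(v-c["cy"])/c["fy"],1])
    return o+r*(z-o[2])/r[2]
def rect(pts):
    (c,s,a)=cv2.minAreaRect((pts[:,:2]*1000).astype(np.float32))
    if s[0]<s[1]: s=s[::-1]; a+=90
    a=(a+90)%180-90
    return np.round(c,1),np.round(s,1),round(a,1)   # mm, long side angle from world x, deg
E
python3 - <<'E'
from h import *
p=cv2.imread("pics/top0.png")
W={n:cloud(n,np.load(f"pics/{n}0.npy")) for n in("top","side")}
T=W["top"]; print("table z",np.median(T[255:275,150:250,2]),np.median(W["side"][270:300,420:480,2]))
seeds={"nar":(298,190),"med":(301,152),"wide":(195,191),"roll":(243,155),"tape":(294,237),"rib":(198,243),"cube":(244,190),"orange":(314,96)}
for k,(u,v) in seeds.items():
    q=T[v-24:v+24,u-24:u+24].reshape(-1,3)
    m=(q[:,2]>.008).astype(np.uint8).reshape(48,48)
    _,l=cv2.connectedComponents(m); L=l[24-6:24+6,24-6:24+6]; i=np.bincount(L[L>0]).argmax()
    q=q[l.ravel()==i]; zt=np.percentile(q[:,2],95)
    q2=q[q[:,2]>zt-.006]
    a=rect(q2); print(k,"ztop",round(zt,3),"top",a,"all",rect(q),len(q2))
    c=a[0]/1000; S=W["side"].reshape(-1,3); s=S[(np.hypot(S[:,0]-c[0],S[:,1]-c[1])<.042)&(S[:,2]>zt-.006)]
    if len(s)>5: print("    side top",rect(s),len(s))
m=((T[...,2]>.010)&(T[...,2]<.03)).astype(np.uint8); m[:,:370]=0;m[:140]=0;m[260:]=0;m[:,470:]=0
print("tray",rect(T[m>0]), np.percentile(T[m>0][:,2],[5,50,95]))
cv2.imwrite("pics/crop.png",np.hstack([cv2.resize(p[145:255,375:470],None,fx=5,fy=5,interpolation=2)]))
E
```

```text
table z -0.00125411585467594 0.00023010026126922173
nar ztop 0.049 top (array([559.6,  49.3]), array([56.4, 14.5]), -23.0) all (array([558.4,  49.5]), array([65.2, 16.3]), -21.5) 132
    side top (array([556.4,  52.5]), array([57. , 15.8]), -20.2) 150
med ztop 0.049 top (array([651.4,  42.3]), array([58.3, 23.9]), 11.3) all (array([652.5,  42.4]), array([67. , 26.9]), 10.7) 223
    side top (array([650.7,  45. ]), array([56. , 27.5]), 12.6) 204
wide ztop 0.05 top (array([500.7, 166.4]), array([341.1,  44.5]), 65.9) all (array([500.5, 170.5]), array([347.7,  52.6]), 65.2) 323
roll ztop 0.042 top (array([559.3,  92.9]), array([281.7,  38.4]), 45.0) all (array([557.8,  94.3]), array([281.9,  38.4]), 44.1) 206
    side top (array([550. ,  57.8]), array([47.8, 11.4]), -21.2) 132
tape ztop 0.024 top (array([445.3,  47.9]), array([76.5, 53.6]), 62.4) all (array([445.3,  47.9]), array([76.5, 53.6]), 62.4) 218
    side top (array([448.8,  59.9]), array([55.6, 54.2]), -87.0) 292
rib ztop 0.028 top (array([433.1, 164.8]), array([326. ,  39.4]), 89.5) all (array([433.1, 164.8]), array([326. ,  39.5]), 89.5) 387
cube ztop 0.028 top (array([503.7, 107.5]), array([231.4,  47.2]), 52.2) all (array([505.8, 110.2]), array([238.2,  47.2]), 52.2) 298
orange ztop 0.014 top (array([641.6,   1.1]), array([379.4,  74.5]), 3.9) all (array([641.4,   2. ]), array([379.3,  74.6]), 3.6) 855
    side top (array([640. ,  35.8]), array([41.9, 14.2]), 7.4) 87
tray (array([ 540.4, -242.5]), array([208. , 152.6]), 9.1) [0.01055997 0.01851578 0.02225698]
```

View pics/crop.png

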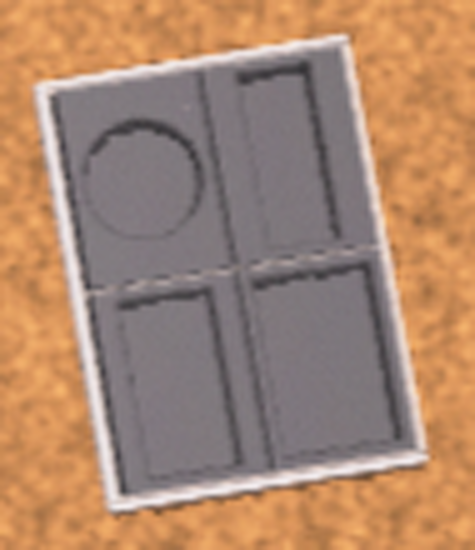

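The crop shows the round bay at upper left, the narrow bay at upper right, the medium bay at lower left and the wide bay at lower right. The tray is turned by about +9°. Some depth pixels have no reading and spoil the fits, so I'll refit without them.

Run:
```python
from h import *
W={n:cloud(n,np.load(f"pics/{n}0.npy")).reshape(-1,3) for n in("top","side")}
seeds={"nar":(558,50,.049,45),"med":(652,43,.049,45),"wide":None,"roll":None,"tape":(447,54,.023,45),"rib":None,"cube":None}
px={"wide":(195,191,.048,45),"roll":(243,155,.04,27),"rib":(198,243,.026,48),"cube":(244,190,.026,30)}
for k,(u,v,z,r) in px.items():
    o=ray("top",u,v,z)*1000; seeds[k]=(o[0],o[1],z,r)
def fit(s,c,r,lo,hi): 
    q=s[(np.hypot(s[:,0]-c[0]/1e3,s[:,1]-c[1]/1e3)<r/1e3)&(s[:,2]>lo)&(s[:,2]<hi)]
    return (rect(q),len(q)) if len(q)>5 else None
for k,(x,y,z,r) in seeds.items():
    for n in W: print(k,n,fit(W[n],(x,y),r,z-.007,z+.006), "low", fit(W[n],(x,y),r,.008,z+.006))
for n in W: print("tray",n,fit(W[n],(540,-242),138,.012,.03))
# floor points in bays
for n in W:
    a=np.radians(9.1);c=np.array([.540,-.2425]);R=np.array([[np.cos(a),-np.sin(a)],[np.sin(a),np.cos(a)]])
    q=W[n];l=(q[:,:2]-c)@R
    for i,s in enumerate([(1,1),(1,-1),(-1,1),(-1,-1)]):
        d=l-np.array([.049*s[0],.035*s[1]]);m=(abs(d[:,0])<.046)&(abs(d[:,1])<.033)&(q[:,2]<.0145)&(q[:,2]>0)
        g=q[m].copy();print(n,s,rect(g),len(g))
```

```text
nar top ((array([558.8,  49.8]), array([58.4, 14.5]), -21.8), 136) low ((array([558.4,  49.5]), array([65.2, 16.3]), -21.5), 219)
nar side ((array([556.4,  52.5]), array([57. , 15.8]), -20.2), 160) low ((array([557.2,  52.8]), array([66.8, 18.4]), -20.5), 578)
med top ((array([652.3,  42.4]), array([60.1, 24.7]), 12.1), 242) low ((array([652.5,  42.4]), array([67. , 26.9]), 10.7), 328)
med side ((array([650.9,  45.1]), array([60.3, 27.5]), 12.6), 240) low ((array([650.8,  45.8]), array([66.5, 29.8]), 10.8), 731)
wide top ((array([558.5, 295.3]), array([59.9, 36.6]), 51.2), 375) low ((array([558.4, 295.3]), array([67.3, 38.6]), 50.3), 519)
wide side ((array([556. , 297.6]), array([60.6, 38.5]), 50.5), 738) low ((array([555.8, 298.1]), array([66.8, 39.6]), 50.3), 1484)
roll top ((array([644.7, 178.8]), array([38.7, 37.7]), -88.2), 223) low ((array([644.7, 178.8]), array([38.8, 37.8]), -88.2), 262)
roll side ((array([643.5, 181.8]), array([39.9, 38.8]), -72.9), 295) low ((array([643.1, 181.7]), array([40.6, 39.1]), -81.5), 537)
tape top ((array([450.5,  57.9]), array([53.4, 53.2]), 44.7
[... 712 characters left out ...]
, 572)
tray top ((array([ 540.1, -242.2]), array([207.2, 152.2]), 9.0), 2768)
tray side ((array([ 539.1, -237.6]), array([208.2, 153.7]), 9.4), 1934)
top (1, 1) (array([ 586. , -192.1]), array([72.8, 54.2]), 79.8) 416
top (1, -1) (array([ 593.3, -262.1]), array([83.8, 51.6]), 9.3) 483
top (-1, 1) (array([ 485.7, -211.1]), array([84.2, 55.5]), 8.9) 652
top (-1, -1) (array([ 498.7, -283. ]), array([87.2, 62.5]), 8.3) 831
side (1, 1) (array([ 575. , -193.1]), array([76.1, 52.1]), -53.0) 157
side (1, -1) (array([ 595.9, -275.7]), array([85. , 30.2]), 6.1) 117
side (-1, 1) (array([ 487.7, -211.8]), array([86.3, 58.4]), 8.7) 236
side (-1, -1) (array([ 498.9, -293.2]), array([82.5, 46.1]), 8.7) 265
```

Request:
apply_moves --series '[[[30,-24.5,0],[0,0,0]],[[30,-24.5,0],[0,0,0]],[[30,-24.5,0],[0,0,0]],[[30,-24.5,0],[0,0,0]],[[30,-24.5,0],[0,0,0]],[[30,-24.5,0],[0,0,0]],[[30,-24.5,0],[0,0,0]],[[30,-24.5,0],[0,0,0]],[[30,-24.5,0],[0,0,0]],[[30,-24.5,0],[0,0,0]],[[30,-24.5,0],[0,0,0]],[[30,-24.5,0],[0,0,0]]]' --claw 1 --newtons 20

```text
t: 1.1
tool_pos: [0.4483, -0.1484, 0.4045]
orientation: [-3.085, -0.594, 0.0]
force: [0.8, -0.5, 0.6]
opening: 0.0931
gripper_force: 0.0
```

Request:
apply_moves --series '[[[29.5,-24.5,0],[0,0,0]],[[29.5,-24.5,0],[0,0,0]],[[29.5,-24.5,0],[0,0,0]],[[29.5,-24.5,0],[0,0,0]],[[29.5,-24.5,0],[0,0,0]],[[29.5,-24.5,0],[0,0,0]],[[0,0,15],[0,0,0.124]],[[0,0,15],[0,0,0.124]],[[0,0,15],[0,0,0.124]],[[0,0,15],[0,0,0.124]],[[0,0,15],[0,0,0.124]],[[0,0,15],[0,0,0.124]]]'

```text
t: 2.1
tool_pos: [0.5574, 0.0521, 0.3135]
orientation: [3.088, -0.576, -0.002]
force: [-0.0, -0.2, -1.2]
opening: 0.0929
gripper_force: 0.0
```

```bash
cat > p.py <<'E'
# usage: p.py x y z psi(deg) (mm): total travel in current tool axes, turn, and errors
import sys
from h import *
from scipy.spatial.transform import Rotation as Ro
s=robot.read_state(); R=Ro.from_rotvec(s["orientation"]); p=s["tool_pos"]*1000
M=R.as_matrix(); psi=np.degrees(np.arctan2(M[1,0],M[0,0]))
print("t",round(s["t"],2),"pos",p.round(1),"psi",psi.round(2),"tilt",M[:2,2].round(4),"q6",s["q"][5].round(2),"open",round(s["opening"]*1000,1),"F",s["force"].round(1))
a=list(map(float,sys.argv[1:]))
for i in range(0,len(a),4):
    t=np.array(a[i:i+3])
    for ps in (psi,a[i+3]):   # shift in axes now, and in axes after turn
        g=np.radians(ps); A=np.array([[np.cos(g),np.sin(g),0],[np.sin(g),-np.cos(g),0],[0,0,-1]])
        print("at psi",round(ps,1),"shift",(A@(t-p)).round(1),end="; ")
    print("turn",round(np.radians(psi-a[i+3]),3)); p=t; psi=a[i+3]
E
python3 p.py 557.7 51.2 204 -21
```

```text
t 2.1 pos [557.4  52.1 313.5] psi -21.15 tilt [-0.001 -0.   ] q6 1.94 open 92.9 F [-0.  -0.2 -1.2]
at psi -21.1 shift [  0.6   0.7 109.5]; at psi -21.0 shift [  0.6   0.7 109.5]; turn -0.003
```

Request:
apply_moves --series '[[[0.6,0.7,25],[0,0,0]],[[0,0,25],[0,0,0]],[[0,0,25],[0,0,0]],[[0,0,20],[0,0,0]],[[0,0,10],[0,0,0]],[[0,0,4.5],[0,0,0]],[[0,0,0],[0,0,0]]]'

```text
t: 2.68
tool_pos: [0.5575, 0.0511, 0.2043]
orientation: [3.09, -0.567, -0.003]
force: [-0.4, -0.2, 0.7]
opening: 0.0929
gripper_force: 0.0
```

Request:
apply_moves --series '[[[0,0,0],[0,0,0]],[[0,0,0],[0,0,0]],[[0,0,0],[0,0,0]],[[0,0,0],[0,0,0]],[[0,0,0],[0,0,0]],[[0,0,0],[0,0,0]],[[0,0,0],[0,0,0]],[[0,0,0],[0,0,0]]]' --claw 0

```text
t: 3.35
tool_pos: [0.5579, 0.0511, 0.2053]
orientation: [-3.09, 0.567, -0.0]
force: [0.4, -0.2, -0.2]
opening: 0.0442
gripper_force: 0.0
```

```bash
python3 p.py 557.7 51.2 290 -21 593.6 -266.8 290 9.1 593.6 -266.8 214 9.1
```

```text
t 3.35 pos [557.9  51.1 205.3] psi -20.81 tilt [0. 0.] q6 1.93 open 44.2 F [ 0.4 -0.2 -0.2]
at psi -20.8 shift [ -0.3   0.  -84.7]; at psi -21.0 shift [ -0.3   0.  -84.7]; turn 0.003
at psi -21.0 shift [147.5 284.    0. ]; at psi 9.1 shift [-14.8 319.7   0. ]; turn -0.525
at psi 9.1 shift [ 0.  0. 76.]; at psi 9.1 shift [ 0.  0. 76.]; turn 0.0
```

Request:
apply_moves --series '[[[0,0,0],[0,0,0]],[[0,0,0],[0,0,0]],[[0,0,0],[0,0,0]],[[0,0,0],[0,0,0]],[[0,0,0],[0,0,0]],[[0,0,0],[0,0,0]],[[0,0,0],[0,0,0]],[[0,0,0],[0,0,0]]]'

```text
t: 4.02
tool_pos: [0.5579, 0.0511, 0.2052]
orientation: [3.09, -0.567, -0.0]
force: [0.4, -0.0, -0.4]
opening: 0.0159
gripper_force: 20.0
```

Request:
apply_moves --series '[[[0,0,-8],[0,0,0]],[[0,0,-15],[0,0,-0.105]],[[0,0,-15],[0,0,-0.105]],[[0,0,-15],[0,0,-0.105]],[[0,0,-16],[0,0,-0.105]],[[0,0,-16],[0,0,-0.105]],[[-1.5,20,0],[0,0,0]],[[-1.5,33,0],[0,0,0]],[[-1.5,33,0],[0,0,0]],[[-1.5,33,0],[0,0,0]],[[-1.5,33,0],[0,0,0]],[[-1.5,33,0],[0,0,0]]]'

```text
t: 5.02
tool_pos: [0.5789, -0.1345, 0.2911]
orientation: [3.131, 0.254, 0.001]
force: [-0.2, 0.2, -0.3]
opening: 0.0159
gripper_force: 20.0
```

```bash
python3 p.py 593.6 -266.8 290 9.1 593.6 -266.8 214 9.1
```

```text
t 5.02 pos [ 578.9 -134.5  291.1] psi 9.28 tilt [ 0.0006 -0.0002] q6 1.09 open 15.9 F [-0.2  0.2 -0.3]
at psi 9.3 shift [ -6.8 133.    1.1]; at psi 9.1 shift [ -6.4 133.    1.1]; turn 0.003
at psi 9.1 shift [ 0.  0. 76.]; at psi 9.1 shift [ 0.  0. 76.]; turn 0.0
```

Request:
apply_moves --series '[[[-1.5,33,0],[0,0,0]],[[-1.5,33,0],[0,0,0]],[[-1.5,30,0],[0,0,0]],[[-1.5,20,0],[0,0,0]],[[-0.5,12,0],[0,0,0]],[[0,0,0],[0,0,0]],[[0,0,0],[0,0,0]]]'

```text
t: 5.6
tool_pos: [0.593, -0.2601, 0.2903]
orientation: [-3.131, -0.253, 0.0]
force: [-0.4, 0.3, -0.4]
opening: 0.0155
gripper_force: 20.0
```

```bash
python3 p.py 593.6 -266.8 214.5 9.1
python3 - <<'E'
from h import *
p,d=robot.read_camera("top");cv2.imwrite("pics/t1.png",cv2.resize(p[130:270,360:500],None,fx=4,fy=4))
p,d=robot.read_camera("side");cv2.imwrite("pics/s1.png",cv2.resize(p[90:230,290:450],None,fx=4,fy=4))
E
```

```text
t 5.6 pos [ 593.  -260.1  290.3] psi 9.22 tilt [-0.0001  0.0006] q6 0.92 open 15.5 F [-0.4  0.3 -0.4]
at psi 9.2 shift [-0.5  6.7 75.8]; at psi 9.1 shift [-0.5  6.7 75.8]; turn 0.002
```

View pics/s1.png

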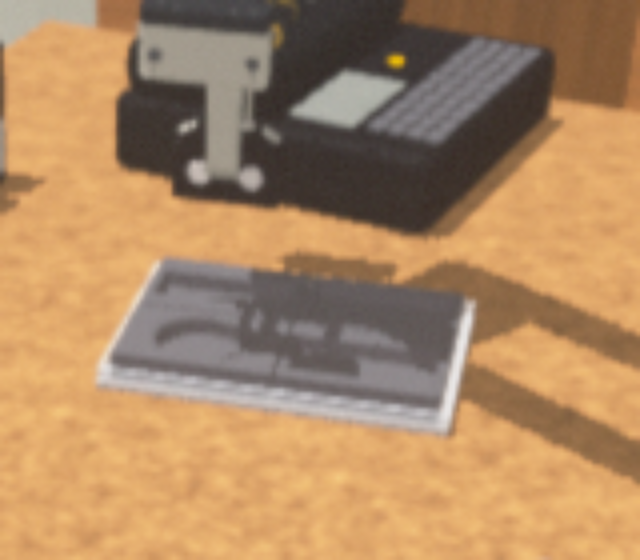

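The side crop shows the narrow cassette held level in the fingers at about (225,185), behind and above the tray. I'll lower it.

Request:
apply_moves --series '[[[-0.5,6.7,10],[0,0,0]],[[0,0,20],[0,0,0]],[[0,0,20],[0,0,0]],[[0,0,14],[0,0,0]],[[0,0,7],[0,0,0]],[[0,0,3],[0,0,0]],[[0,0,1.5],[0,0,0]],[[0,0,0],[0,0,0]],[[0,0,0],[0,0,0]]]'

```text
t: 6.45
tool_pos: [0.5942, -0.2672, 0.2159]
orientation: [3.13, 0.254, 0.003]
force: [0.6, 0.0, -1.1]
opening: 0.0159
gripper_force: 20.0
```

```bash
python3 p.py 593.6 -266.8 214.5 9.1
```

```text
t 6.45 pos [ 594.2 -267.2  215.9] psi 9.28 tilt [ 0.0017 -0.0009] q6 0.91 open 15.9 F [ 0.6  0.  -1.1]
at psi 9.3 shift [-0.5 -0.5  1.4]; at psi 9.1 shift [-0.5 -0.5  1.4]; turn 0.003
```

Request:
apply_moves --series '[[[0,0,1.5],[0,0,0]],[[0,0,0],[0,0,0]],[[0,0,0],[0,0,0]]]'

```text
t: 6.7
tool_pos: [0.5941, -0.2673, 0.2142]
orientation: [3.13, 0.254, 0.003]
force: [1.5, 0.2, 2.4]
opening: 0.0156
gripper_force: 20.0
```

Request:
apply_moves --series '[[[0,0,0],[0,0,0]],[[0,0,0],[0,0,0]],[[0,0,0],[0,0,0]],[[0,0,0],[0,0,0]],[[0,0,0],[0,0,0]],[[0,0,-8],[0,0,0]],[[0,0,-15],[0,0,0]],[[0,0,-20],[0,0,0]],[[0,0,-20],[0,0,0]],[[0,0,-15],[0,0,0]],[[0,0,0],[0,0,0]]]' --claw 0.37

```text
t: 7.62
tool_pos: [0.5952, -0.2678, 0.2977]
orientation: [3.127, 0.254, 0.011]
force: [-0.9, -0.1, 1.2]
opening: 0.0347
gripper_force: 0.0
```

```bash
python3 p.py 651.6 44 293 11.2 651.6 44 204 11.2
```

```text
t 7.62 pos [ 595.2 -267.8  297.7] psi 9.27 tilt [ 0.0075 -0.0041] q6 0.91 open 34.7 F [-0.9 -0.1  1.2]
at psi 9.3 shift [ 105.9 -298.6    4.7]; at psi 11.2 shift [ 115.9 -294.9    4.7]; turn -0.034
at psi 11.2 shift [ 0.  0. 89.]; at psi 11.2 shift [ 0.  0. 89.]; turn 0.0
```

Request:
apply_moves --series '[[[8,-22,0],[0,0,0]],[[12,-34,0],[0,0,0]],[[12,-34,0],[0,0,0]],[[12,-34,0],[0,0,0]],[[12,-34,0],[0,0,0]],[[12,-34,0],[0,0,0]],[[12,-34,0],[0,0,0]],[[12,-34,0],[0,0,0]],[[8,-23,0],[0,0,0]],[[6,-16,0],[0,0,-0.034]],[[0,0,2],[0,0,0]],[[0,0,2],[0,0,0]]]' --claw 0.58

```text
t: 8.62
tool_pos: [0.6501, 0.0461, 0.2871]
orientation: [3.126, 0.31, 0.0]
force: [-0.4, -0.4, -0.2]
opening: 0.0542
gripper_force: 0.0
```

```bash
python3 p.py 651.6 44 204 11.2
```

```text
t 8.62 pos [650.1  46.1 287.1] psi 11.31 tilt [ 0.     -0.0003] q6 1.37 open 54.2 F [-0.4 -0.4 -0.2]
at psi 11.3 shift [ 1.1  2.3 83.1]; at psi 11.2 shift [ 1.1  2.3 83.1]; turn 0.002
```

Request:
apply_moves --series '[[[1,2,20],[0,0,0]],[[0,0,25],[0,0,0]],[[0,0,20],[0,0,0]],[[0,0,12],[0,0,0]],[[0,0,6],[0,0,0]],[[0,0,0],[0,0,0]]]'

```text
t: 9.12
tool_pos: [0.6507, 0.0425, 0.2024]
orientation: [-3.127, -0.305, 0.005]
force: [-0.8, -0.5, -0.4]
opening: 0.0537
gripper_force: 0.0
```

Request:
apply_moves --series '[[[0,0,0],[0,0,0]],[[0,0,0],[0,0,0]],[[0,0,0],[0,0,0]],[[0,0,0],[0,0,0]],[[0,0,0],[0,0,0]],[[0,0,0],[0,0,0]],[[0,0,0],[0,0,0]],[[0,0,0],[0,0,0]],[[0,0,0],[0,0,0]]]' --claw 0

```text
t: 9.87
tool_pos: [0.6519, 0.0435, 0.2053]
orientation: [3.126, 0.307, 0.002]
force: [-0.5, -0.1, 5.9]
opening: 0.0258
gripper_force: 20.0
```

```bash
python3 p.py 651.6 44 290 11.2 485.8 -213.2 290 9.1 485.8 -213.2 214 9.1
```

```text
t 9.87 pos [651.9  43.5 205.3] psi 11.22 tilt [0.0015 0.    ] q6 1.36 open 25.8 F [-0.5 -0.1  5.9]
at psi 11.2 shift [ -0.2  -0.6 -84.7]; at psi 11.2 shift [ -0.2  -0.6 -84.7]; turn 0.0
at psi 11.2 shift [-212.6  220.1    0. ]; at psi 9.1 shift [-204.4  227.7    0. ]; turn 0.037
at psi 9.1 shift [ 0.  0. 76.]; at psi 9.1 shift [ 0.  0. 76.]; turn 0.0
```

Request:
apply_moves --series '[[[0,0,-10],[0,0,0]],[[0,0,-20],[0,0,0.037]],[[0,0,-30],[0,0,0]],[[0,0,-25],[0,0,0]],[[-15,16,0],[0,0,0]],[[-24,27,0],[0,0,0]],[[-24,27,0],[0,0,0]],[[-24,27,0],[0,0,0]],[[-24,27,0],[0,0,0]],[[-24,27,0],[0,0,0]],[[-24,27,0],[0,0,0]],[[-20,22,0],[0,0,0]]]'

```text
t: 10.87
tool_pos: [0.5048, -0.184, 0.2896]
orientation: [3.131, 0.249, -0.0]
force: [0.1, 0.6, -0.1]
opening: 0.0258
gripper_force: 20.0
```

Request:
apply_moves --series '[[[-15,17,0],[0,0,0]],[[-9,10,0],[0,0,0]],[[0,0,0],[0,0,0]],[[0,0,0],[0,0,0]]]'

```text
t: 11.2
tool_pos: [0.4866, -0.2132, 0.2896]
orientation: [-3.132, -0.246, -0.0]
force: [0.1, 0.7, -0.9]
opening: 0.0258
gripper_force: 20.0
```

```bash
python3 p.py 485.8 -213.2 214.5 9.1
```

```text
t 11.2 pos [ 486.6 -213.2  289.6] psi 9.0 tilt [0.0002 0.0002] q6 0.9 open 25.8 F [ 0.1  0.7 -0.9]
at psi 9.0 shift [-0.8 -0.2 75.1]; at psi 9.1 shift [-0.8 -0.2 75.1]; turn -0.002
```

Request:
apply_moves --series '[[[-0.5,0,15],[0,0,0]],[[0,0,22],[0,0,0]],[[0,0,18],[0,0,0]],[[0,0,11],[0,0,0]],[[0,0,6],[0,0,0]],[[0,0,2],[0,0,0]],[[0,0,0],[0,0,0]],[[0,0,0],[0,0,0]],[[0,0,0],[0,0,0]]]'

```text
t: 11.95
tool_pos: [0.4871, -0.2131, 0.2164]
orientation: [3.131, 0.249, 0.003]
force: [1.1, 0.5, 0.2]
opening: 0.0258
gripper_force: 20.0
```

```bash
python3 p.py 485.8 -213.2 214.5 9.1
```

```text
t 11.95 pos [ 487.1 -213.1  216.4] psi 9.11 tilt [ 0.0017 -0.001 ] q6 0.9 open 25.8 F [1.1 0.5 0.2]
at psi 9.1 shift [-1.3 -0.1  1.9]; at psi 9.1 shift [-1.3 -0.1  1.9]; turn 0.0
```

Request:
apply_moves --series '[[[-1,0,1.5],[0,0,0]],[[0,0,0],[0,0,0]],[[0,0,0],[0,0,0]]]'

```text
t: 12.2
tool_pos: [0.4856, -0.2133, 0.2142]
orientation: [3.131, 0.249, 0.001]
force: [-0.6, -0.8, 1.9]
opening: 0.0258
gripper_force: 20.0
```

Request:
apply_moves --series '[[[0,0,0],[0,0,0]],[[0,0,0],[0,0,0]],[[0,0,0],[0,0,0]],[[0,0,0],[0,0,0]],[[0,0,0],[0,0,0]],[[0,0,-8],[0,0,0]],[[0,0,-15],[0,0,0]],[[0,0,-20],[0,0,0]],[[0,0,-20],[0,0,0]],[[0,0,-15],[0,0,0]],[[0,0,0],[0,0,0]]]' --claw 0.46

```text
t: 13.12
tool_pos: [0.4868, -0.2138, 0.2962]
orientation: [3.128, 0.249, 0.009]
force: [0.0, -0.6, 1.1]
opening: 0.043
gripper_force: 0.0
```

```bash
python3 p.py 557.2 296.5 293 50.4 557.2 296.5 204 50.4
```

```text
t 13.12 pos [ 486.8 -213.8  296.2] psi 9.1 tilt [ 0.0058 -0.0032] q6 0.9 open 43.0 F [ 0.  -0.6  1.1]
at psi 9.1 shift [ 150.3 -492.7    3.2]; at psi 50.4 shift [ 438.1 -271.     3.2]; turn -0.721
at psi 50.4 shift [ 0.  0. 89.]; at psi 50.4 shift [ 0.  0. 89.]; turn 0.0
```

Request:
apply_moves --series '[[[8,-25,0],[0,0,0]],[[11.5,-38,0],[0,0,0]],[[11.5,-38,0],[0,0,0]],[[11.5,-38,0],[0,0,0]],[[11.5,-38,0],[0,0,0]],[[11.5,-38,0],[0,0,0]],[[11.5,-38,0],[0,0,0]],[[11.5,-38,0],[0,0,0]],[[11.5,-38,0],[0,0,0]],[[11.5,-38,0],[0,0,0]],[[11.5,-38,0],[0,0,0]],[[11.5,-38,0],[0,0,0]]]' --claw 0.8

```text
t: 14.12
tool_pos: [0.5478, 0.2476, 0.2908]
orientation: [3.131, 0.249, -0.002]
force: [1.1, 0.4, 0.0]
opening: 0.0744
gripper_force: 0.0
```

Request:
apply_moves --series '[[[10,-30,0],[0,0,0]],[[6,-20,0],[0,0,0]],[[0,0,0],[0,0,-0.12]],[[0,0,0],[0,0,-0.12]],[[0,0,0],[0,0,-0.12]],[[0,0,0],[0,0,-0.12]],[[0,0,0],[0,0,-0.12]],[[0,0,0],[0,0,-0.12]],[[0,0,0],[0,0,0]]]'

```text
t: 14.87
tool_pos: [0.5558, 0.2974, 0.2907]
orientation: [-2.839, -1.345, 0.002]
force: [0.8, 0.6, -1.5]
opening: 0.0746
gripper_force: 0.0
```

```bash
python3 p.py 557.2 296.5 204 50.4
```

```text
t 14.87 pos [555.8 297.4 290.7] psi 50.69 tilt [-0.0013 -0.0005] q6 1.1 open 74.6 F [ 0.8  0.6 -1.5]
at psi 50.7 shift [ 0.2  1.7 86.7]; at psi 50.4 shift [ 0.2  1.7 86.7]; turn 0.005
```

Request:
apply_moves --series '[[[0,1.5,20],[0,0,0.004]],[[0,0,25],[0,0,0]],[[0,0,20],[0,0,0]],[[0,0,13],[0,0,0]],[[0,0,7],[0,0,0]],[[0,0,0],[0,0,0]]]'

```text
t: 15.37
tool_pos: [0.5564, 0.2962, 0.2045]
orientation: [-2.847, -1.328, 0.006]
force: [0.2, -0.1, -0.5]
opening: 0.0747
gripper_force: 0.0
```

Request:
apply_moves --series '[[[0,0,0],[0,0,0]],[[0,0,0],[0,0,0]],[[0,0,0],[0,0,0]],[[0,0,0],[0,0,0]],[[0,0,0],[0,0,0]],[[0,0,0],[0,0,0]],[[0,0,0],[0,0,0]],[[0,0,0],[0,0,0]],[[0,0,0],[0,0,0]],[[0,0,0],[0,0,0]]]' --claw 0

```text
t: 16.2
tool_pos: [0.5575, 0.2967, 0.2073]
orientation: [-2.846, -1.331, -0.001]
force: [-1.1, -0.5, 5.4]
opening: 0.0384
gripper_force: 20.0
```

```bash
python3 p.py 557.2 296.5 290 50.4 496.8 -282.3 290 9.1
```

```text
t 16.2 pos [557.5 296.7 207.3] psi 50.12 tilt [0.0006 0.0003] q6 1.1 open 38.4 F [-1.1 -0.5  5.4]
at psi 50.1 shift [ -0.3  -0.1 -82.7]; at psi 50.4 shift [ -0.3  -0.1 -82.7]; turn -0.005
at psi 50.4 shift [-484.5  322.4    0. ]; at psi 9.1 shift [-151.2  562.     0. ]; turn 0.721
```

Request:
apply_moves --series '[[[0,0,-10],[0,0,0]],[[0,0,-14],[0,0,0.119]],[[0,0,-14],[0,0,0.119]],[[0,0,-14],[0,0,0.119]],[[0,0,-14],[0,0,0.119]],[[0,0,-14],[0,0,0.119]],[[0,0,-14],[0,0,0.119]],[[-6,22,0],[0,0,0]],[[-10,37,0],[0,0,0]],[[-10,37,0],[0,0,0]],[[-10,37,0],[0,0,0]],[[-10,37,0],[0,0,0]]]'

```text
t: 17.2
tool_pos: [0.5384, 0.12, 0.3008]
orientation: [3.131, 0.254, -0.0]
force: [1.5, -1.0, -1.4]
opening: 0.0381
gripper_force: 20.0
```

Request:
apply_moves --series '[[[-10,37,0],[0,0,0]],[[-10,37,0],[0,0,0]],[[-10,37,0],[0,0,0]],[[-10,37,0],[0,0,0]],[[-10,37,0],[0,0,0]],[[-10,37,0],[0,0,0]],[[-10,37,0],[0,0,0]],[[-10,37,0],[0,0,0]],[[-10,37,0],[0,0,0]],[[-8,30,0],[0,0,0]],[[-6,18,0],[0,0,0]],[[0,0,0],[0,0,0]]]'

```text
t: 18.2
tool_pos: [0.4963, -0.275, 0.301]
orientation: [3.131, 0.246, -0.001]
force: [1.6, 0.0, -1.6]
opening: 0.0379
gripper_force: 20.0
```

```bash
python3 p.py 496.8 -282.3 216.5 9.1
```

```text
t 18.2 pos [ 496.3 -275.   301. ] psi 9.0 tilt [-0.0002 -0.0014] q6 0.82 open 37.9 F [ 1.6  0.  -1.6]
at psi 9.0 shift [-0.7  7.3 84.5]; at psi 9.1 shift [-0.7  7.3 84.5]; turn -0.002
```

Request:
apply_moves --series '[[[-0.5,8,15],[0,0,0]],[[0,0,22],[0,0,0]],[[0,0,20],[0,0,0]],[[0,0,14],[0,0,0]],[[0,0,7],[0,0,0]],[[0,0,3],[0,0,0]],[[0,0,1],[0,0,0]],[[0,0,0],[0,0,0]],[[0,0,0],[0,0,0]]]'

```text
t: 18.95
tool_pos: [0.4988, -0.2795, 0.22]
orientation: [3.13, 0.253, 0.002]
force: [0.5, 0.1, -0.6]
opening: 0.0378
gripper_force: 20.0
```

```bash
python3 p.py 496.8 -282.3 216.5 9.1
```

```text
t 18.95 pos [ 498.8 -279.5  220. ] psi 9.23 tilt [ 0.0016 -0.001 ] q6 0.81 open 37.8 F [ 0.5  0.1 -0.6]
at psi 9.2 shift [-2.4  2.5  3.5]; at psi 9.1 shift [-2.4  2.5  3.5]; turn 0.002
```

Request:
apply_moves --series '[[[-2,2.5,2],[0,0,0]],[[0,0,1],[0,0,0]],[[0,0,0.5],[0,0,0]],[[0,0,0],[0,0,0]],[[0,0,0],[0,0,0]]]'

```text
t: 19.37
tool_pos: [0.4968, -0.2826, 0.2163]
orientation: [3.13, 0.252, 0.001]
force: [-1.9, -0.4, 6.1]
opening: 0.0378
gripper_force: 20.0
```

Request:
apply_moves --series '[[[0,0,0],[0,0,0]],[[0,0,0],[0,0,0]],[[0,0,0],[0,0,0]],[[0,0,0],[0,0,0]],[[0,0,0],[0,0,0]],[[0,0,-8],[0,0,0]],[[0,0,-15],[0,0,0]],[[0,0,-20],[0,0,0]],[[0,0,-20],[0,0,0]],[[0,0,-18],[0,0,0]],[[0,0,0],[0,0,0]]]' --claw 0.57

```text
t: 20.28
tool_pos: [0.498, -0.283, 0.3015]
orientation: [3.127, 0.252, 0.009]
force: [1.4, -0.3, 0.4]
opening: 0.0528
gripper_force: 0.0
```

```bash
python3 p.py 644 180.3 298 9.1
```

```text
t 20.28 pos [ 498.  -283.   301.5] psi 9.22 tilt [ 0.006  -0.0041] q6 0.8 open 52.8 F [ 1.4 -0.3  0.4]
at psi 9.2 shift [ 218.4 -433.9    3.5]; at psi 9.1 shift [ 217.4 -434.3    3.5]; turn 0.002
```

Request:
apply_moves --series '[[[10,-20,0],[0,0,0]],[[17,-34,0],[0,0,0]],[[17,-34,0],[0,0,0]],[[17,-34,0],[0,0,0]],[[17,-34,0],[0,0,0]],[[17,-34,0],[0,0,0]],[[17,-34,0],[0,0,0]],[[17,-34,0],[0,0,0]],[[17,-34,0],[0,0,0]],[[17,-34,0],[0,0,0]],[[17,-34,0],[0,0,0]],[[17,-34,0],[0,0,0]]]' --claw 0.8

```text
t: 21.28
tool_pos: [0.628, 0.1403, 0.2956]
orientation: [3.131, 0.252, -0.001]
force: [0.7, -0.2, 0.1]
opening: 0.074
gripper_force: 0.0
```

Request:
apply_moves --series '[[[12,-24,0],[0,0,0]],[[8,-15,0],[0,0,0]],[[0,0,10],[0,0,0]],[[0,0,10],[0,0,0]],[[0,0,10],[0,0,0]],[[0,0,0],[0,0,0]],[[0,0,0],[0,0,0]]]'

```text
t: 21.87
tool_pos: [0.6407, 0.1786, 0.2642]
orientation: [3.131, 0.25, -0.006]
force: [0.9, 0.3, 0.0]
opening: 0.0746
gripper_force: 0.0
```

```bash
python3 p.py 644 180.3 204 9.1
```

```text
t 21.87 pos [640.7 178.6 264.2] psi 9.13 tilt [-0.0035 -0.0008] q6 1.61 open 74.6 F [0.9 0.3 0. ]
at psi 9.1 shift [ 3.5 -1.1 60.2]; at psi 9.1 shift [ 3.5 -1.1 60.2]; turn 0.001
```

Request:
apply_moves --series '[[[3,-1,15],[0,0,0]],[[0,0,20],[0,0,0]],[[0,0,15],[0,0,0]],[[0,0,8],[0,0,0]],[[0,0,3],[0,0,0]],[[0,0,0],[0,0,0]],[[0,0,0],[0,0,0]]]'

```text
t: 22.45
tool_pos: [0.6446, 0.1815, 0.2057]
orientation: [-3.131, -0.252, -0.001]
force: [-0.2, 0.3, 0.5]
opening: 0.0744
gripper_force: 0.0
```

Request:
apply_moves --series '[[[0,0,0],[0,0,0]],[[0,0,0],[0,0,0]],[[0,0,0],[0,0,0]],[[0,0,0],[0,0,0]],[[0,0,0],[0,0,0]],[[0,0,0],[0,0,0]],[[0,0,0],[0,0,0]],[[0,0,0],[0,0,0]],[[0,0,0],[0,0,0]],[[0,0,0],[0,0,0]]]' --claw 0

```text
t: 23.28
tool_pos: [0.6444, 0.1815, 0.2055]
orientation: [-3.131, -0.252, -0.0]
force: [-2.1, -0.9, 1.2]
opening: 0.0394
gripper_force: 20.0
```

```bash
python3 p.py 644 180.3 290 9.1 582.6 -197.7 290 9.1
```

```text
t 23.28 pos [644.4 181.5 205.5] psi 9.21 tilt [0.0002 0.    ] q6 1.61 open 39.4 F [-2.1 -0.9  1.2]
at psi 9.2 shift [ -0.6   1.2 -84.5]; at psi 9.1 shift [ -0.6   1.2 -84.5]; turn 0.002
at psi 9.1 shift [-120.4  363.5    0. ]; at psi 9.1 shift [-120.4  363.5    0. ]; turn 0.0
```

Request:
apply_moves --series '[[[0,0,-10],[0,0,0]],[[0,0,-25],[0,0,0]],[[0,0,-30],[0,0,0]],[[0,0,-25],[0,0,0]],[[-7,20,0],[0,0,0]],[[-12,36,0],[0,0,0]],[[-12,36,0],[0,0,0]],[[-12,36,0],[0,0,0]],[[-12,36,0],[0,0,0]],[[-12,36,0],[0,0,0]],[[-12,36,0],[0,0,0]],[[-12,36,0],[0,0,0]]]'

```text
t: 24.28
tool_pos: [0.5974, -0.1032, 0.2959]
orientation: [3.131, 0.252, 0.001]
force: [0.9, -0.7, -1.2]
opening: 0.0398
gripper_force: 20.0
```

Request:
apply_moves --series '[[[-12,36,0],[0,0,0]],[[-10,30,0],[0,0,0]],[[-8,26,0],[0,0,0]],[[0,0,0],[0,0,0]],[[0,0,0],[0,0,0]]]'

```text
t: 24.7
tool_pos: [0.5827, -0.1987, 0.2957]
orientation: [-3.132, -0.248, -0.0]
force: [-0.3, 0.7, -0.4]
opening: 0.0395
gripper_force: 20.0
```

```bash
python3 p.py 582.6 -197.7 215 9.1
```

```text
t 24.7 pos [ 582.7 -198.7  295.7] psi 9.05 tilt [0.0002 0.    ] q6 1.0 open 39.5 F [-0.3  0.7 -0.4]
at psi 9.0 shift [ 0.  -1.  80.7]; at psi 9.1 shift [ 0.  -1.  80.7]; turn -0.001
```

Request:
apply_moves --series '[[[0,-1,15],[0,0,0]],[[0,0,22],[0,0,0]],[[0,0,20],[0,0,0]],[[0,0,13],[0,0,0]],[[0,0,6],[0,0,0]],[[0,0,2],[0,0,0]],[[0,0,1],[0,0,0]],[[0,0,0],[0,0,0]],[[0,0,0],[0,0,0]]]'

```text
t: 25.45
tool_pos: [0.5836, -0.1963, 0.2176]
orientation: [3.13, 0.252, 0.003]
force: [0.5, -0.4, -0.6]
opening: 0.0396
gripper_force: 20.0
```

```bash
python3 p.py 582.6 -197.7 214.5 9.1
```

```text
t 25.45 pos [ 583.6 -196.3  217.6] psi 9.22 tilt [ 0.002  -0.0008] q6 1.0 open 39.6 F [ 0.5 -0.4 -0.6]
at psi 9.2 shift [-1.2  1.2  3.1]; at psi 9.1 shift [-1.2  1.2  3.1]; turn 0.002
```

Request:
apply_moves --series '[[[-1,1,1.5],[0,0,0]],[[0,0,1],[0,0,0]],[[0,0,0.5],[0,0,0]],[[0,0,0],[0,0,0]],[[0,0,0],[0,0,0]]]'

```text
t: 25.87
tool_pos: [0.5825, -0.1977, 0.2144]
orientation: [3.131, 0.252, 0.002]
force: [-1.6, 0.7, 6.2]
opening: 0.0395
gripper_force: 20.0
```

Request:
apply_moves --series '[[[0,0,0],[0,0,0]],[[0,0,0],[0,0,0]],[[0,0,0],[0,0,0]],[[0,0,0],[0,0,0]],[[0,0,0],[0,0,0]],[[0,0,-8],[0,0,0]],[[0,0,-15],[0,0,0]],[[0,0,-20],[0,0,0]],[[0,0,-25],[0,0,0]],[[0,0,-30],[0,0,0]],[[0,0,-25],[0,0,0]],[[0,0,0],[0,0,0]]]' --claw 0.58

```text
t: 26.87
tool_pos: [0.5838, -0.198, 0.344]
orientation: [3.127, 0.252, 0.014]
force: [1.1, 0.7, 0.2]
opening: 0.0541
gripper_force: 0.0
```

Request:
apply_moves --series '[[[0,-30,0],[0,0,0]],[[0,-38,0],[0,0,0]],[[0,-38,0],[0,0,0]],[[0,-38,0],[0,0,0]],[[0,-38,0],[0,0,0]],[[0,-38,0],[0,0,0]],[[0,-38,0],[0,0,0]],[[0,-38,0],[0,0,0]],[[0,-38,0],[0,0,0]],[[0,-20,0],[0,0,0]],[[0,0,0],[0,0,0]]]'

```text
t: 27.78
tool_pos: [0.5244, 0.1559, 0.3365]
orientation: [-3.129, -0.259, -0.0]
force: [0.5, -0.1, -0.4]
opening: 0.0542
gripper_force: 0.0
```

Run:
```python
from h import *
p,d=robot.read_camera("top");T=cloud("top",d).reshape(-1,3)
s,e=robot.read_camera("side");S=cloud("side",e).reshape(-1,3)
cv2.imwrite("pics/f.png",np.hstack([cv2.resize(p[130:270,360:490],(400,430)),cv2.resize(s[110:210,300:420],(400,430))]))
for n,x,y in(("rou",582.6,-197.7),("nar",593.6,-266.8),("med",485.8,-213.2),("wid",496.8,-282.3)):
  for A in(T,S):
    q=A[(np.hypot(A[:,0]-x/1e3,A[:,1]-y/1e3)<.036)&(A[:,2]>.04)&(A[:,2]<.08)]
    print(n,rect(q),"dist",np.hypot(*(rect(q)[0]-(x,y))).round(1),"ztop",np.percentile(q[:,2],[50,95]).round(4))
for n,x,y in(("tape",449.5,59),("rib",433.5,288.5)):
    q=T[(np.hypot(T[:,0]-x/1e3,T[:,1]-y/1e3)<.05)&(T[:,2]>.015)&(T[:,2]<.04)]; print(n,rect(q))
```

```text
rou (array([ 582.8, -197.7]), array([38.4, 37.9]), 88.5) dist 0.2 ztop [0.0479 0.0511]
rou (array([ 581.5, -197.3]), array([41.1, 38.5]), 89.3) dist 1.2 ztop [0.0487 0.0509]
nar (array([ 594.7, -268. ]), array([66.1, 16.2]), 8.6) dist 1.6 ztop [0.0532 0.0584]
nar (array([ 593.5, -264.8]), array([65.3, 20.5]), 8.7) dist 2.0 ztop [0.0505 0.0583]
med (array([ 485.9, -213.7]), array([65.9, 25.7]), 9.5) dist 0.5 ztop [0.0543 0.0585]
med (array([ 484.6, -212. ]), array([65.6, 30.6]), 9.3) dist 1.7 ztop [0.052  0.0586]
wid (array([ 497. , -283.2]), array([65.9, 38.4]), 9.5) dist 0.9 ztop [0.0544 0.0587]
wid (array([ 496. , -280.4]), array([65.5, 42.4]), 11.6) dist 2.1 ztop [0.0532 0.0585]
tape (array([450.6,  58. ]), array([53.5, 53.2]), 45.2)
rib (array([434.5, 287.4]), array([82. , 34.3]), 82.0)
```

View pics/f.png

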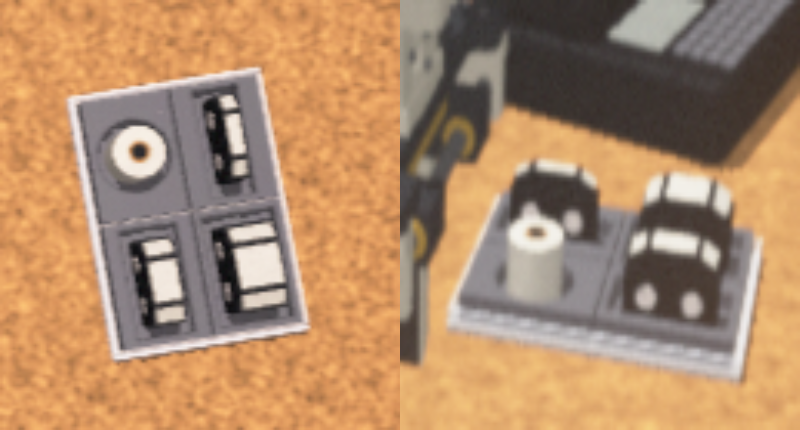

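Both views show the roll at (138,150) and the three cassettes at (228,140), (160,285) and (250,270) upright and seated, each in its own bay. The ribbon cartridge and tape roll have not moved.

```bash
python3 -c "
from plant import robot
print(robot.close_job())"
```

```text
the job is handed in; nothing more can be done
None
```

All three cassettes and the label roll stand seated in their own bays, each within about 2 mm of centre by the cameras; the ribbon cartridge and tape roll did not move, and I handed the job in at about 28 s (the hand-in returned no verdict).

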